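Third hand at the skate runner jig

TASK

Take the shorter of the two skate runners and stand it, feet down, along the jig's narrow raised ledge, clear of the spring-loaded stop pad. Then slide it along the ledge, square heel end first, gently against the pad until the pad's pointer stands between the two marks on the housing (about 6 or 7 newtons). Keep it there, straight and standing on the ledge, and finish your program while still holding and pressing it steadily, so that the fitter can tighten the clamp screws; leave everything else on the bench where it is.

Things in the scene. Friction and masses are not known exactly. Their poses are not given: they have to be found in the camera images.
- runner: the shorter skate runner, 0.2 to 0.45 kg, edge up. Origin: centre of its underside; z up, x to the square heel end. Grip the aluminium chassis bar: 200 mm long (x -100 to 100), 16 wide, 18 to 38 mm above the underside. Under it two feet, 30 long, 26 wide, at x -60 and 60. On top a 4 mm thick steel blade, up to 54 mm; at the toe end its sloping tip overhangs by 13 mm
- heel (a point): centre of the runner's square heel end face, 28 mm above its underside, at x = +100 mm of the runner: this face goes against the pad
- jig: fixed steel jig. Origin on the bench; x along the ledge towards the stop, z up. Ledge: flat rib 22 mm wide, top 60 mm above the bench, x -130 to 78 mm, at y = 0. Base plate x -152 to 192, 100 wide, 14 high; clamp screws at its +y side, under 40 mm high. Grey stop housing x 128 to 172, 60 wide, 104 high, two dark marks across its top
- ledge_top (a point): point on the ledge's top at jig x = 0, y = 0, 60 mm above the bench
- pad_face (a point): white stop pad at the end of the ledge, 44 x 44 mm, 12 mm thick, on two sprung rods. This point: centre of the face that looks back along the ledge, 88 mm above the bench, at jig x = 87 mm when not pressed. A steel pointer on its top reaches back over the housing
- stop (a joint): how far the pad is pushed in (towards jig +x), m: 0 free, 0.026 at its end stop. Spring 500 N/m, so 0.013 is about 6.5 N. The pointer tip meets the first mark at about 0.007 and the second at about 0.019
- long_runner: the other skate runner: same make-up and section, chassis 272 mm long (it stays where it is); origin on the bench under its middle
- wheel: bystander: flat grey grinding wheel, 100 mm across, 10 mm thick, 22 mm bore
- oil: bystander: white plastic oil bottle, 44 mm across, 130 mm tall
- stone: bystander: honing stone, 100 x 35 x 22 mm
- screws: bystander: open grey two-pocket box, 90 x 120 x 35 mm
- driver: bystander: screwdriver lying on the bench
- brush: bystander: wooden hand brush lying on the bench
- collar: bystander: steel collar, 44 mm across, 20 mm high
Not all that is in view belongs to the job. What is shaped like the runner but green is not meant.

How it is judged:
By the outcome, as a careful person would: the job done as asked, in the order asked, and still so for the second after the job is handed in, while the arm keeps its last pose, push and grip.
It also fails if it takes over 48 s, if anything falls off the work surface, if the arm or the gripper's body presses on something with over 40 N, if the wrist force passes 120 N, or if a joint passes its speed limit or range.

ROBOT

A 6-joint arm with a two-finger parallel gripper is mounted at the origin on the work surface. World frame = base frame: x ahead of the robot, y to its left, z up, the work surface at z = 0. Lengths are in m, angles in rad, forces in N, time in s.
With the tool pointing down it reaches from about 0.3 to 0.875 m from the base axis. Payload 6.4 kg.
Tool frame: the origin (TCP) lies on the centre line of the jaws, within the pads' length; the fingertips stand 11 mm ahead of it and the grasp point (between the pads) lies 8 mm behind it (r.tcp_to_tips is the distance from the TCP to the fingertips, in m); z points along the fingers, x is the direction in which the jaws open and shut, and the axes are right-handed (so a half turn about z gives the same grasp; the last joint's range is limited). The gripper opens to 88 mm and grips with 3 to 60 N. Pads are 18 mm wide; open, the fingers measure 123 mm over their backs; the gripper's body (75 mm by 187 mm) begins 45 mm behind the grasp point.
Start: joints at [-1.475, 0.181, 1.607, -0, 1.354, -0.206], TCP at [0.171, -0.549, 0.25] pointing down, gripper open.
Joint ranges: [-2.99, 2.99], [-0.89, 2.07], [0.3, 2.58], [-1.14, 4.28], [0, 2.63], [-3.12, 3.12]. Speed limits (rad/s): [2.57, 2.57, 3.01, 3.14, 3.14, 3.14].

INTERFACE

Orientations are given as a unit quaternion [w, x, y, z].
In Python, from bench import r, grip, planner, sensors, read_camera, workorder gives the robot as it stands. Calls block until the motion is done:
- r.move_ptp(position, orientation): joint-space move of the TCP to a pose.
- r.move_linear(position, rot=None, feed=0.15, contact_N=None): straight line of the TCP; rot=None keeps the orientation; feed is the mean speed in m/s. With contact_N (N) it stops when the force on the tool has changed by that much, and returns True; else False.
- r.move_joints(angles): joint-space move.
- grip(opening, grip_force=None): finger opening in m; grip_force is the grip in N (None keeps the last); returns when the fingers have stopped.
- r.sleep(seconds).
- planner.inverse_kinematics(position, orientation): joint angles nearest the present ones, or None.
- sensors.read_state(): the state.
- read_camera(name): name is "scene" or "top" or "wrist"; returns a dict with "img" (400x640x3 uint8, red, green, blue), "depth" (400x640 float32, m along the optical axis (not along the pixel's ray), 0 where there is no reading), "K" (3x3 intrinsics, pixels), "D" ([k1, k2, p1, p2, k3] as OpenCV has them; the pictures are not rectified), "pose" (4x4, takes a point from camera to world coordinates). Camera axes: x right, y down, z forward; pixel columns grow to the right and rows downward; lengths in m; the calibration is good to about 2 mm. A picture is of the moment at which its call begins.
A pose or a line that the arm cannot do raises r.IKError and nothing moves.
- workorder.sign_off(): hands the job in, once; it reports no verdict.
The state is a dict: "time": time; "qpos": joint angles; "joint_velocities": joint speeds; "joint_efforts": joint torques, N m; "tool_pos": TCP position; "tool_rot": TCP orientation; "ft_force": force on the tool from outside, world axes, zero at the start; "ft_torque": the same for the moment, N m; "opening": finger opening in m.
Only numpy, scipy, OpenCV 4.12 (cv2) and the standard library are available. Lean on these libraries where they do the work, as an engineer would, in place of code of your own. Each camera call takes 0.05 s, during which the arm holds its last target.

## Working session

There is one attempt and no reset: what is moved stays moved. The work goes in short steps, each a Python script; the robot and the scene stay as the last script left them, time stands still between calls to the robot, and variables do not carry over. Pictures are saved under pics/ and viewed, and the job is handed in when it is done.

```bash
ls; mkdir -p pics
cat > h.py <<'E'
import numpy as np, cv2
from bench import r, grip, planner, sensors, read_camera, workorder
def snap(n,f):
    c=read_camera(n); cv2.imwrite('pics/'+f,c['img'][:,:,::-1]); np.savez('pics/'+f+'.npz',**c); return c
def load(f): return np.load('pics/'+f+'.npz')
def p3(c,u,v,z=None):
    """world point of pixel; z=None uses depth, else intersect with plane z"""
    xy=cv2.undistortPoints(np.array([[[u,v]]],float),c['K'],c['D'])[0,0]
    ray=np.array([xy[0],xy[1],1.]); T=c['pose']
    if z is None:
        d=np.median(c['depth'][int(v)-1:int(v)+2,int(u)-1:int(u)+2]); return (T[:3,:3]@(ray*d)+T[:3,3])
    w=T[:3,:3]@ray; return T[:3,3]+w*(z-T[2,3])/w[2]
def cloud(c):
    h,w=c['depth'].shape; uu,vv=np.meshgrid(np.arange(w),np.arange(h))
    xy=cv2.undistortPoints(np.stack([uu,vv],-1).reshape(-1,1,2).astype(float),c['K'],c['D'])[:,0]
    d=c['depth'].reshape(-1,1); P=np.hstack([xy,np.ones((len(xy),1))])*d
    P=P@c['pose'][:3,:3].T+c['pose'][:3,3]; P[d[:,0]==0]=np.nan
    return P.reshape(h,w,3)
E
python3 - <<'E'
from h import *
for n in ['scene','top','wrist']:
    c=snap(n,n+'1.png'); print(n,c['pose'].round(3).tolist())
print(sensors.read_state())
E
```

```text
pics
scene [[-0.463, 0.615, -0.638, 1.322], [0.886, 0.313, -0.341, 0.253], [-0.01, -0.724, -0.69, 0.921], [0.0, 0.0, 0.0, 1.0]]
top [[0.004, -0.997, 0.081, 0.409], [-1.0, -0.005, -0.013, -0.157], [0.013, -0.081, -0.997, 1.615], [0.0, 0.0, 0.0, 1.0]]
wrist [[0.297, -0.918, -0.261, 0.239], [-0.955, -0.286, -0.081, -0.527], [0.0, 0.273, -0.962, 0.383], [0.0, 0.0, 0.0, 1.0]]
{'time': 0.15, 'qpos': array([-1.47527714e+00,  1.81369837e-01,  1.60773521e+00, -1.50435097e-05,
        1.35379667e+00, -2.06297430e-01]), 'joint_velocities': array([-1.32883370e-03, -1.19360066e-03, -2.40404762e-03,  6.63867572e-04,
       -2.22052736e-05, -4.15075509e-04]), 'joint_efforts': array([ 6.88047403e-04, -4.34236372e+01, -3.42175698e+01,  7.02035800e-02,
        3.55985365e-02, -7.97246003e-05]), 'tool_pos': array([ 0.17089875, -0.54862042,  0.24903824]), 'tool_rot': array([-4.82837425e-04,  8.05374989e-01, -5.92765299e-01, -4.41963420e-04]), 'ft_force': array([-0.91364067, -0.17369726, -0.65262751]), 'ft_torque': array([-0.0142876 ,  0.00400971, -0.01107103]), 'opening': 0.08813159930185548}
```

View pics/top1.png

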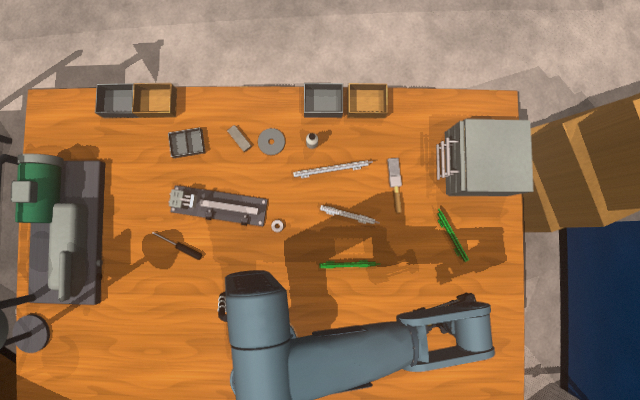

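View pics/scene1.png

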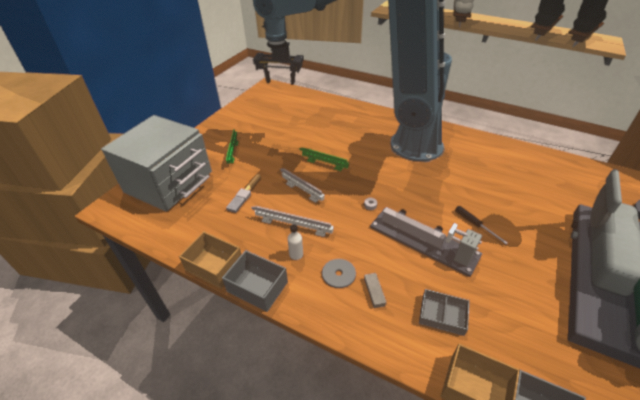

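The silver candidates in the top view are (335,169), which is long, and (348,214), which is short. The bars at (347,265) and (452,235) are green, so they are excluded. The short silver one at (348,214) fits. The jig is at (220,205), with its stop at the left end (~183,200). I'll confirm with enlarged crops.

Run:
```python
import cv2,numpy as np
a=cv2.imread('pics/top1.png')
x=cv2.resize(a[150:240,280:400],None,fx=6.5,fy=6.5,interpolation=cv2.INTER_CUBIC)[:300*2]
cv2.imwrite('pics/c1.png',x[:, :800])
cv2.imwrite('pics/c2.png',cv2.resize(a[170:245,155:295],None,fx=5.7,fy=5.7,interpolation=cv2.INTER_CUBIC))
```

```text
(no output)
```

View pics/c1.png

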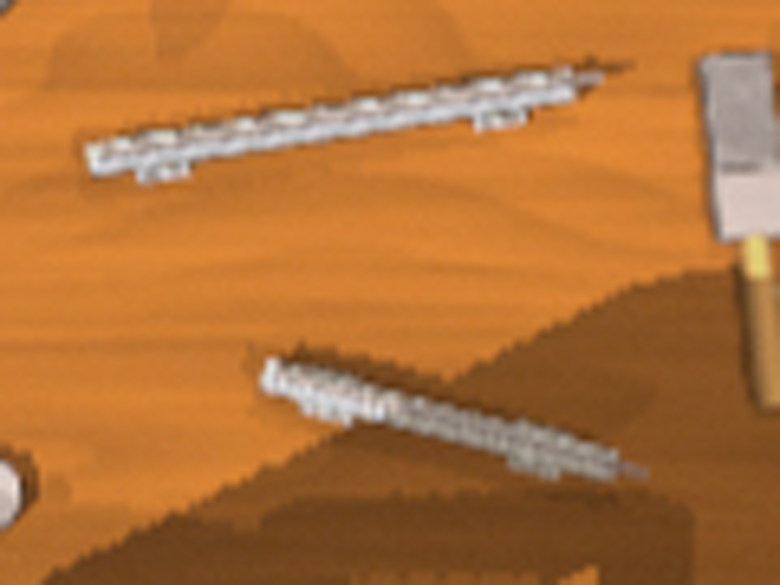

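View pics/c2.png

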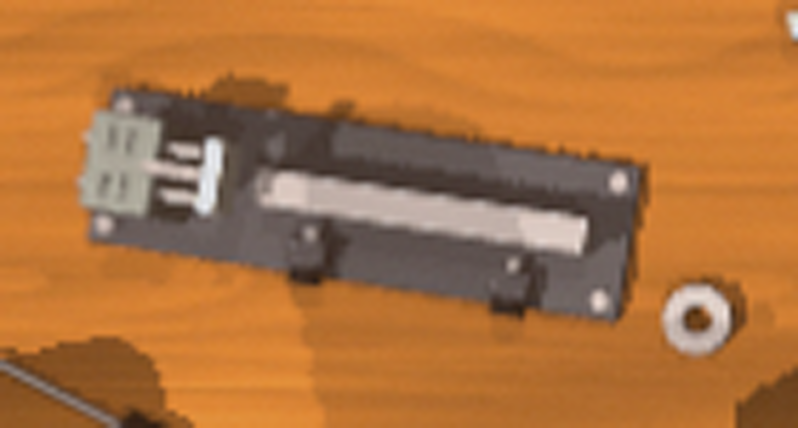

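The short silver runner has its blade up. Its square heel is at the left of the crop, (320,207) in the full view, and its overhanging tip is at the right, (379,222). The jig's stop is at its left, which is world +y. Next I'll get rough positions from the top camera.

Run:
```python
from h import *
c=load('top1.png')
s=6.5
for n,u,v,z in [('heel',280+268/s,150+372/s,.038),('toe',280+615/s,150+462/s,.038),('longheel',280+90/s,150+158/s,.038),('longtoe',280+572/s,150+90/s,.038)]: print(n,p3(c,u,v,z).round(4),p3(c,u,v).round(4))
s=5.7
for n,u,v,z in [('ledgeR',155+585/s,170+233/s,.06),('ledgeL',155+262/s,170+188/s,.06),('pad',155+222/s,170+172/s,.10),('hous',155+122/s,170+163/s,.104),('collar',155+697/s,170+320/s,.02)]: print(n,p3(c,u,v,z).round(4),p3(c,u,v).round(4))
```

```text
heel [ 0.4939 -0.1942  0.038 ] [ 0.4938 -0.1942  0.0398]
toe [ 0.4452 -0.3846  0.038 ] [ 0.4451 -0.3842  0.0409]
longheel [ 0.6114 -0.0959  0.038 ] [ 0.6157 -0.0946  0.0043]
longtoe [ 0.6508 -0.3622  0.038 ] [ 0.6494 -0.3609  0.0475]
ledgeR [0.4789 0.0293 0.06  ] [0.479  0.0296 0.0578]
ledgeL [0.5056 0.23   0.06  ] [0.5057 0.2304 0.0586]
pad [0.5126 0.2447 0.1   ] [0.5122 0.243  0.1064]
hous [0.5175 0.3048 0.104 ] [0.5172 0.3038 0.1072]
collar [ 0.4262 -0.0372  0.02  ] [ 0.4264 -0.0357  0.0008]
```

```bash
cat >> h.py <<'E'
from scipy.spatial.transform import Rotation as Ro
def quat(a):
    """tool down, tool y = -(direction a): jaw axis perpendicular to bar of yaw a"""
    b=a-np.pi/2; x=np.array([np.cos(b),np.sin(b),0]); z=np.array([0,0,-1.]); y=np.cross(z,x)
    q=Ro.from_matrix(np.stack([x,y,z],1)).as_quat(); return np.array([q[3],q[0],q[1],q[2]])
E
python3 - <<'E'
from h import *
a=np.deg2rad(75.6)
for p,aa in [((.4696,-.289,.25),a),((.4696,-.289,.02),a),((.492,.10,.25),np.deg2rad(82.4)),((.498,.156,.08),np.deg2rad(82.4))]:
    print(planner.inverse_kinematics(np.array(p),quat(aa)))
r.move_ptp(np.array([.4696,-.289,.25]),quat(a))
snap('wrist','w_run.png'); print(sensors.read_state()['time'],sensors.read_state()['tool_pos'])
E
```

```text
[-7.66975035e-01  1.28082018e-01  1.66647815e+00 -4.44089210e-16
  1.34703249e+00 -5.15647623e-01]
[-7.66975035e-01  4.48321124e-01  1.79621619e+00 -4.44089210e-16
  8.97055341e-01 -5.15647623e-01]
[-3.63208981e-02  1.55326569e-02  1.78636522e+00 -4.44089210e-16
  1.33969478e+00  9.63241250e-02]
[ 7.58782716e-02  2.88109239e-01  1.86161530e+00 -4.44089210e-16
  9.91868110e-01  2.08523295e-01]
1.6667 [ 0.46904582 -0.29005914  0.24996972]
```

View pics/w_run.png

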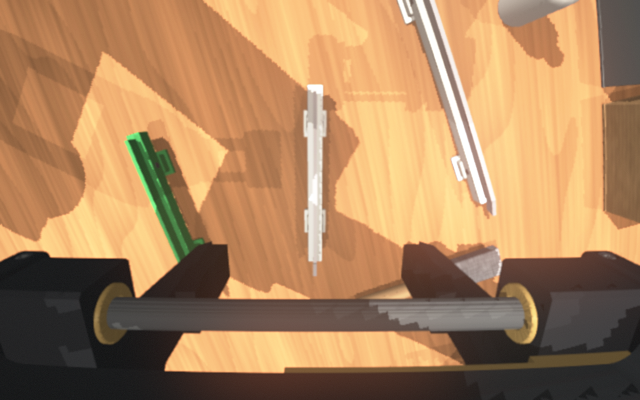

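The runner lies nearly vertical in the wrist view: heel at (316,85), tip at (315,275), feet at y≈120 and y≈220. I'll fit it from the depth cloud.

Run:
```python
from h import *
c=load('w_run.png'); P=cloud(c)
reg=np.zeros((400,640),bool); reg[70:290,285:355]=1
for lo,hi in [(.030,.046),(.047,.065),(.022,.07)]:
    m=reg&(P[...,2]>lo)&(P[...,2]<hi); Q=P[m]
    ce=cv2.fitLine(Q[:,:2].astype(np.float32),cv2.DIST_HUBER,0,.001,.001).ravel(); d=ce[:2]*np.sign(ce[1])
    s=(Q[:,:2]-ce[2:])@d; w=(Q[:,:2]-ce[2:])@np.array([-d[1],d[0]])
    print(lo,len(Q),'yaw',np.degrees(np.arctan2(d[1],d[0])),'ends',ce[2:]+d*s.min(),ce[2:]+d*s.max(),'L',np.ptp(s),'w',np.percentile(w,[1,50,99]),'z',np.percentile(Q[:,2],[5,50,95]))
print('bench z',np.nanmedian(P[150:200,345:360,2]))
for u,v in [(316,88),(315,262)]: print(p3(c,u,v,.038),p3(c,u,v))
```

```text
0.03 1899 yaw 75.54259 ends [ 0.44243127 -0.39890375] [ 0.49590759 -0.19149027] L 0.21419632661319254 w [-0.00721693 -0.00159864  0.00863178] z [0.03612285 0.03736409 0.03857662]
0.047 672 yaw 75.82144 ends [ 0.44269357 -0.39639187] [ 0.49324642 -0.19629407] L 0.20638488301013252 w [-1.82533704e-03 -6.70066435e-06  1.89098181e-03] z [0.05183658 0.05343287 0.0547378 ]
0.022 2579 yaw 75.450195 ends [ 0.4415786  -0.39868149] [ 0.49538797 -0.1913597 ] L 0.21419096374184043 w [-0.00786561 -0.0001036   0.00783495] z [0.03624838 0.03772628 0.05409344]
bench z -0.0005910314960816121
[ 0.49563388 -0.19469076  0.038     ] [ 0.49565392 -0.19462532  0.03714985]
[ 0.4452643  -0.38547544  0.038     ] [ 0.44717366 -0.37805093  0.05366722]
```

Run:
```python
from h import *
r.move_ptp(np.array([.492,.11,.27]),quat(np.deg2rad(82.4)))
snap('wrist','w_jig.png'); print(sensors.read_state()['time'],sensors.read_state()['tool_pos'])
```

```text
3.2 [0.49233403 0.10893873 0.26989098]
```

View pics/w_jig.png

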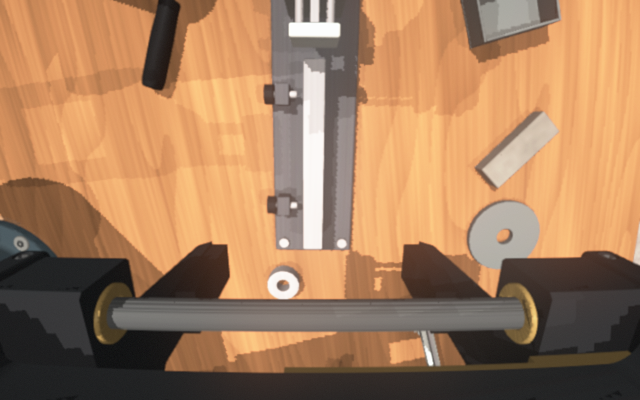

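The ledge runs from (314,60) to (313,248). The white pad's top is at (315,30), the clamp screws are on the left (world -x side, jig +y), and the collar is at (283,284).

Run:
```python
from h import *
c=load('w_jig.png'); P=cloud(c)
reg=np.zeros((400,640),bool); reg[50:255,297:332]=1
m=reg&(P[...,2]>.054)&(P[...,2]<.066); Q=P[m]
ce=cv2.fitLine(Q[:,:2].astype(np.float32),cv2.DIST_HUBER,0,.001,.001).ravel(); d=ce[:2]*np.sign(ce[1]); n=np.array([-d[1],d[0]])
s=(Q[:,:2]-ce[2:])@d; w=(Q[:,:2]-ce[2:])@n
print('yaw',np.degrees(np.arctan2(d[1],d[0])),'L',np.ptp(s),'w',np.percentile(w,[.5,50,99.5]),'z',np.percentile(Q[:,2],[5,50,95]))
# edge-midline fit
mid=[]
for s0 in np.arange(s.min()+.01,s.max()-.01,.01):
    k=abs(s-s0)<.005; mid.append((s0,(w[k].min()+w[k].max())/2,np.ptp(w[k])))
mid=np.array(mid); pf=np.polyfit(mid[:,0],mid[:,1],1); print('midline',pf,'width',mid[:,2].mean(), 'far end x=78 at s',s.max(),'near -130 at',s.min())
yaw=np.arctan2(d[1],d[0])+pf[0]; d2=np.array([np.cos(yaw),np.sin(yaw)]); n2=np.array([-d2[1],d2[0]])
s0=((s.max()-.078)+(s.min()+.130))/2
o=ce[2:]+d*s0+n*np.polyval(pf,s0); print('origin',o,'yaw',np.degrees(yaw))
X=(P[...,:2]-o)@d2;Y=(P[...,:2]-o)@n2
m=(P[...,2]>.1)&(P[...,2]<.12)&(X>.06)&(X<.12)&(abs(Y)<.04)
print('pad',np.percentile(X[m],[1,50,99]),np.percentile(Y[m],[1,50,99]),np.median(P[m][:,2]))
for u,v in [(314,60),(313,248)]: print(p3(c,u,v,.06))
# base plate ends/sides
m=(P[...,2]>.01)&(P[...,2]<.018)&(abs(Y)<.08)&(X>-.2)&(X<0)
print('base',np.percentile(X[m],[.5,99]),np.percentile(Y[m],[.5,99.5]))
# top cam cross check
c=load('top1.png');P=cloud(c);X=(P[...,:2]-o)@d2;Y=(P[...,:2]-o)@n2
m=(P[...,2]>.095)&(P[...,2]<.115)&(X>.115)&(X<.2)&(abs(Y)<.05); print('housing top',X[m].min(),X[m].max(),Y[m].min(),Y[m].max())
m=(P[...,2]>.054)&(P[...,2]<.066)&(abs(Y)<.02)&(X>-.15)&(X<.085); print('ledge top cam',X[m].min(),X[m].max(),np.median(Y[m]),np.polyfit(X[m],Y[m],1))
```

```text
yaw 81.795586 L 0.2072169246796146 w [-1.08589457e-02  1.59804065e-05  1.04636321e-02] z [0.05812592 0.05936798 0.06057074]
midline [-4.07650112e-04 -7.75772093e-05] width 0.021011754946289526 far end x=78 at s 0.09560738405814717 near -130 at -0.11160954062146744
origin [0.49839604 0.15799686] yaw 81.77223630293014
pad [0.08688053 0.09328288 0.11528334] [-0.02068893  0.00045677  0.02172485] 0.10902490168662196
[0.50885828 0.23358171 0.06      ]
[0.48017523 0.03053452 0.06      ]
base [-0.18549413 -0.00130495] [-0.04941059  0.04990841]
housing top 0.11500801768442077 0.17493458724558053 -0.02788078966674755 0.029734518002422203
ledge top cam -0.12922959378425442 0.07830841893827675 0.00010610178951700087 [-0.00355247 -0.00011775]
```

Jig fit: ledge_top is at (0.4984, 0.1580), yaw 81.8°. Ledge length measures 207 mm, width 21 mm and height 59 mm, and the pad face is at jig x 87 mm, all matching the given sizes. Now the grasp.

Run:
```python
from h import *
q=quat(np.deg2rad(75.6)); c=np.array([.4701,-.2888])
r.move_ptp(np.array([*c,.12]),q)
r.sleep(.2); s=sensors.read_state(); print(s['tool_pos'],s['ft_force'])
print(r.move_linear(np.array([*c,.0205]),feed=.12,contact_N=8)); 
s=sensors.read_state(); print(s['tool_pos'],s['ft_force'])
grip(0.0,35); r.sleep(.2)
s=sensors.read_state(); print(s['time'],s['tool_pos'],s['ft_force'],s['opening'])
r.move_linear(np.array([*c,.16]),feed=.12)
r.sleep(.2)
s=sensors.read_state(); print(s['time'],s['tool_pos'],s['ft_force'],s['ft_torque'],s['opening'])
snap('wrist','w_held.png');snap('scene','s_held.png')
```

```text
[ 0.47072454 -0.28809708  0.12047015] [0.47473049 0.45391007 0.33226333]
False
[ 0.47060324 -0.28925163  0.02115731] [ 0.40916701 -0.52135325  0.17779835]
7.2417 [ 0.46995741 -0.28868509  0.02041221] [-0.8163418   0.01463272  0.9066594 ] 0.015884000131770278
8.7583 [ 0.46979174 -0.28853161  0.15924593] [ 0.4863532  -0.17823285 -1.56702096] [-0.02675949 -0.02894645  0.03708356] 0.01532286866265636
```

View pics/w_held.png

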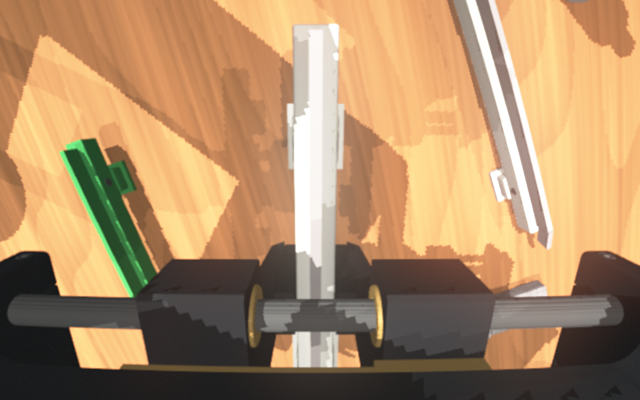

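The runner is held along the jaws' midline, with the heel at the top (315,28). I'll measure its pitch, yaw and heel offset in the grip.

```bash
cat >> h.py <<'E'
def held(c,tcp,ang,vmax=240):
    P=cloud(c); d=np.array([np.cos(ang),np.sin(ang)]); n=np.array([-d[1],d[0]])
    X=(P[...,:2]-tcp[:2])@d; Y=(P[...,:2]-tcp[:2])@n; Z=P[...,2]-tcp[2]
    v=np.arange(400)[:,None]+0*X
    m=(v<vmax)&(abs(Y)<.012)&(X>.02)&(X<.115)
    b=m&(Z>.026)&(Z<.045)&(abs(Y)<.004); k=m&(Z>.010)&(Z<.024)
    print('blade n',b.sum(),'pitch',np.polyfit(X[b],Z[b],1),'yaw',np.polyfit(X[b],Y[b],1))
    print('bar n',k.sum(),'pitch',np.polyfit(X[k],Z[k],1),'heelX',np.percentile(X[k],[98,99.5,100]),'Y',np.percentile(Y[k],[1,50,99]))
E
python3 - <<'E'
from h import *
held(load('w_held.png'),[.46979,-.28853,.15925],np.deg2rad(75.6))
E
```

```text
blade n 2660 pitch [0.00013339 0.03299054] yaw [ 0.00025217 -0.00088799]
bar n 6673 pitch [-0.00066895  0.01699945] heelX [0.10027375 0.10104753 0.10172689] Y [-0.00864355  0.00143099  0.00699992]
```

```bash
cat >> h.py <<'E'
O=np.array([.4984,.1580]); JA=np.deg2rad(81.75); JD=np.array([np.cos(JA),np.sin(JA)]); JN=np.array([-JD[1],JD[0]])
def jx(p): 
    e=np.asarray(p)[:2]-O; return e@JD, e@JN
def S(tag=''):
    s=sensors.read_state(); f=s['ft_force']; print(tag,'t',round(s['time'],2),'jigx,y',np.round(jx(s['tool_pos']),4),'z',round(s['tool_pos'][2],4),'F along/lat/z',round(f[:2]@JD,2),round(f[:2]@JN,2),round(f[2],2)); return s
E
python3 - <<'E'
from h import *
p=O-.04*JD
r.move_ptp(np.array([*p,.16]),quat(JA)); r.sleep(.2); S()
r.move_linear(np.array([*p,.092]),feed=.1); r.sleep(.2); s=S()
snap('wrist','w_abv.png'); snap('scene','s_abv.png')
held(load('w_abv.png'),s['tool_pos'],JA)
E
```

```text
t 10.57 jigx,y [-0.0409 -0.0005] z 0.16 F along/lat/z 0.72 0.55 -2.29
 t 11.6 jigx,y [-0.0399 -0.0006] z 0.0928 F along/lat/z -0.3 -0.05 -3.23
blade n 2652 pitch [-0.00059462  0.0329982 ] yaw [ 0.00044939 -0.00079936]
bar n 6687 pitch [-0.00108851  0.01695503] heelX [0.10017134 0.10105526 0.10154096] Y [-0.00858377  0.00142849  0.00706737]
```

View pics/w_abv.png

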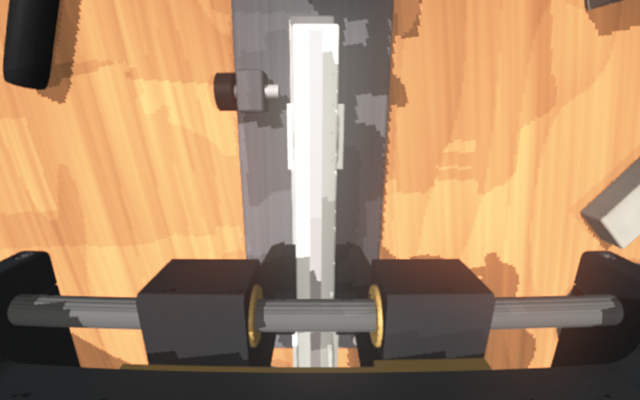

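Run:
```python
import cv2
a=cv2.imread('pics/s_abv.png'); cv2.imwrite('pics/s_abv_c.png',cv2.resize(a[140:290,330:500],None,fx=4.2,fy=4,interpolation=cv2.INTER_CUBIC))
```

```text
(no output)
```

View pics/s_abv_c.png

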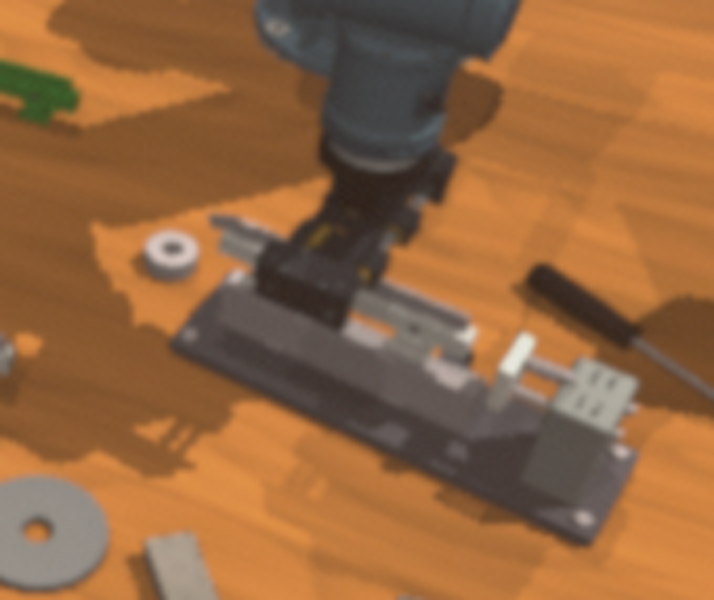

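The runner is over the ledge, parallel and level. The heel is about 27 mm short of the pad. I'll trim it 1 mm sideways and lower it until it touches.

Run:
```python
from h import *
p=O-.04*JD+.001*JN
r.move_linear(np.array([*p,.0845]),feed=.04); S()
t=r.move_linear(np.array([*p,.0775]),feed=.012,contact_N=3.5); S(t); r.sleep(.25)
for i in range(4): r.sleep(.05); s=S()
snap('wrist','w_set.png'); held(load('w_set.png'),s['tool_pos'],JA)
```

```text
t 12.04 jigx,y [-0.0401  0.0015] z 0.084 F along/lat/z 0.64 0.27 -2.0
True t 12.47 jigx,y [-0.04    0.0008] z 0.0804 F along/lat/z 0.21 0.97 4.5
 t 12.77 jigx,y [-0.04    0.0008] z 0.0804 F along/lat/z -0.22 -0.69 4.24
 t 12.82 jigx,y [-0.04    0.0008] z 0.0804 F along/lat/z -0.38 0.83 4.46
 t 12.87 jigx,y [-0.04    0.0008] z 0.0804 F along/lat/z 0.51 -0.14 5.19
 t 12.92 jigx,y [-0.04    0.0008] z 0.0804 F along/lat/z -0.52 0.46 5.22
blade n 2658 pitch [-0.00179323  0.0331247 ] yaw [ 0.00034973 -0.00086653]
bar n 6686 pitch [-0.0015655   0.01705445] heelX [0.10018535 0.10100637 0.10155966] Y [-0.0086427   0.00144307  0.007015  ]
```

It is seated at z=0.0804 as expected, and the heel is clear of the pad. Next I slide it to just before the pad, then press slowly.

Run:
```python
from h import *
P=lambda x,z=.0803: np.array([*(O+x*JD+.0006*JN),z])
r.move_linear(P(-.018),feed=.03); r.sleep(.15)
fb=[]
for i in range(4):
    r.sleep(.04); s=sensors.read_state(); fb.append(s['ft_force'])
S('pre'); fb=np.mean(fb,0); print('base along',fb[:2]@JD,'z',fb[2])
for x in (-.010,-.005):
    r.move_linear(P(x),feed=.02); f=[]
    for i in range(5): r.sleep(.04); f.append(sensors.read_state()['ft_force'])
    f=np.mean(f,0); S('x%g'%x); print('  mean along',f[:2]@JD,'lat',f[:2]@JN,'z',f[2])
s=sensors.read_state(); snap('wrist','w_p1.png'); snap('top','t_p1.png'); snap('scene','s_p1.png'); held(load('w_p1.png'),s['tool_pos'],JA)
```

```text
pre t 14.18 jigx,y [-0.0176  0.0005] z 0.0804 F along/lat/z 1.38 -0.99 4.36
base along 1.254541264925177 z 4.571892238686038
x-0.01 t 14.93 jigx,y [-0.0109  0.0005] z 0.0804 F along/lat/z -4.57 -0.33 6.09
  mean along -4.234375936064023 lat -0.3600813921342794 z 6.322087783660632
x-0.005 t 15.54 jigx,y [-0.0064  0.0004] z 0.0804 F along/lat/z -6.95 -0.26 7.91
  mean along -7.096406337299867 lat -0.31133919588328274 z 6.744343317521045
blade n 3066 pitch [-0.04072506  0.03525055] yaw [ 0.00831859 -0.00133224]
bar n 7336 pitch [0.00995455 0.01642639] heelX [0.10148608 0.10166747 0.10197765] Y [-0.00994101  0.00067229  0.01001158]
```

View pics/w_p1.png

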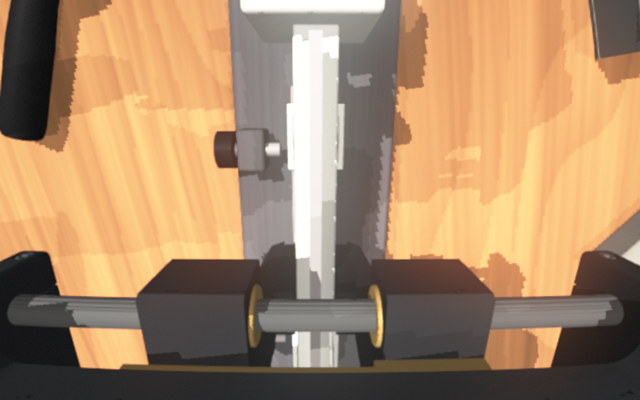

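The heel is in contact with the pad, and part of the along-force is ledge friction. I'll ease the downward press a little and push on to about 13 mm of travel.

Run:
```python
from h import *
P=lambda x,z: np.array([*(O+x*JD+.0006*JN),z])
for x in (-.001,.0012):
    r.move_linear(P(x,.0805),feed=.015); f=[]
    for i in range(5): r.sleep(.04); f.append(sensors.read_state()['ft_force'])
    f=np.mean(f,0); S('x%g'%x); print('  mean along',f[:2]@JD,'lat',f[:2]@JN,'z',f[2])
s=sensors.read_state(); snap('wrist','w_p2.png'); snap('top','t_p2.png'); snap('scene','s_p2.png')
import h
c=load('w_p2.png'); Pc=cloud(c); t=s['tool_pos']; X=(Pc[...,:2]-t[:2])@JD; Y=(Pc[...,:2]-t[:2])@JN; Z=Pc[...,2]-t[2]
v=np.arange(400)[:,None]+0*X
for f in ('w_set.png','w_p2.png'):
    pass
b=(v<240)&(abs(Y)<.004)&(Z>.026)&(Z<.045)&(X>.02)&(X<.092); print('blade pitch',np.polyfit(X[b],Z[b],1),'yaw',np.polyfit(X[b],Y[b],1))
for f in ('top1','t_p2'):
    c=load(f+'.png'); Q=cloud(c); X=(Q[...,:2]-O)@JD;Y=(Q[...,:2]-O)@JN
    m=(Q[...,2]>.1)&(Q[...,2]<.116)&(X>.07)&(X<.122)&(abs(Y)>.008)&(abs(Y)<.022); print(f,'pad X',np.percentile(X[m],[5,50,95]),m.sum())
a=cv2.imread('pics/t_p2.png');b=cv2.imread('pics/s_p2.png')
A=cv2.resize(a[180:225,160:240],None,fx=7,fy=7,interpolation=cv2.INTER_CUBIC); B=cv2.resize(b[200:280,390:490],None,fx=5.6,fy=3.5,interpolation=cv2.INTER_CUBIC)
cv2.imwrite('pics/p2c.png',np.vstack([A,B]))
```

```text
x-0.001 t 16.32 jigx,y [-0.0028  0.0005] z 0.0804 F along/lat/z -8.34 -0.2 5.64
  mean along -8.729792521584669 lat -0.32184518524561706 z 5.882002114483045
x0.0012 t 16.82 jigx,y [-0.0009  0.0005] z 0.0804 F along/lat/z -9.59 -0.51 5.86
  mean along -10.026284456400766 lat -0.14019238512232926 z 6.543737024154479
blade pitch [-0.00146425  0.03309394] yaw [-0.00145914 -0.00086059]
top1 pad X [0.08643616 0.09153118 0.09839225] 33Traceback (most recent call last):
  File "<stdin>", line 16, in <module>
    return _quantile_unchecked(
        a, q, axis, out, overwrite_input, method, keepdims, weights)
    return _ureduce(a,
                    func=_quantile_ureduce_func,
    ...<5 lines>...
                    overwrite_input=overwrite_input,
                    method=method)
    r = func(a, **kwargs)
    result = _quantile(arr,
                       quantiles=q,
    ...<2 lines>...
                       out=out,
                       weights=wgt)
    slices_having_nans = np.isnan(arr[-1, ...])
                                  ~~~^^^^^^^^^
IndexError: index -1 is out of bounds for axis 0 with size 0
```

View pics/w_p2.png

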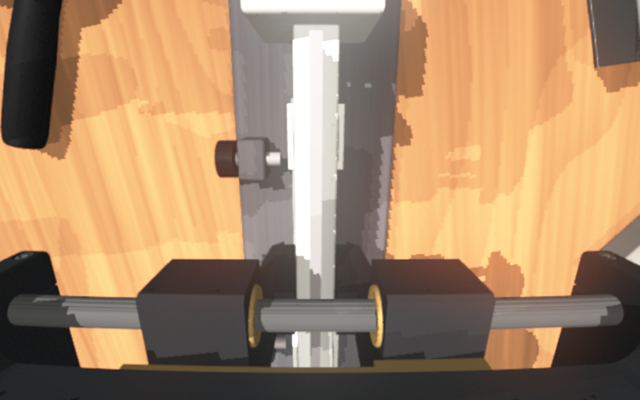

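The runner is still level and straight, and the heel is against the pad at (315,28). The arm hides the pad from the top camera, so I'll check the pointer in the scene view.

Run:
```python
from h import *
out=[]
for f in ('s_abv','s_p1','s_p2'):
    b=cv2.imread(f'pics/{f}.png'); out.append(cv2.resize(b[215:260,430:490],None,fx=9,fy=4.4*1.0,interpolation=cv2.INTER_CUBIC) if 0 else cv2.resize(b[220:255,435:488],None,fx=5.5,fy=5.5,interpolation=cv2.INTER_CUBIC))
cv2.imwrite('pics/p2c.png',np.vstack(out))
c=load('s_p2.png')
for f in ('s_abv','s_p1','s_p2'):
    Q=cloud(load(f+'.png')); X=(Q[...,:2]-O)@JD;Y=(Q[...,:2]-O)@JN
    m=(Q[...,2]>.09)&(Q[...,2]<.113)&(X>.07)&(X<.122)&(abs(Y)<.026); 
    if m.sum(): print(f,'pad X',np.percentile(X[m],[3,50,97]),m.sum())
    m=(Q[...,2]>.113)&(Q[...,2]<.13)&(X>.08)&(X<.2)&(abs(Y)<.03)
    if m.sum(): print('  pointer',X[m].min(),X[m].max(),np.median(Y[m]),m.sum())
```

```text
s_abv pad X [0.08886838 0.09922535 0.11950127] 101
  pointer 0.0899424091219556 0.12049474599318287 -0.003716560059258644 14
s_p1 pad X [0.073153   0.10005059 0.11899712] 156
  pointer 0.0833689113917382 0.14124949361769543 -0.001242659225914962 14
s_p2 pad X [0.07213003 0.10254263 0.11971168] 152
  pointer 0.08543604841787043 0.1496508294187595 3.5088168383722764e-05 22
```

View pics/p2c.png

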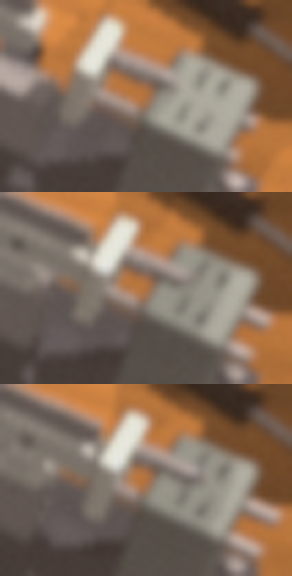

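Run:
```python
from h import *
for f in ('s_abv','s_p1','s_p2'):
    c=load(f+'.png'); b=c['img'][220:255,435:468].astype(float); m=(b.min(2)>190); v,u=np.nonzero(m)
    p=p3(c,u.mean()+435,v.mean()+220,.11); print(f,m.sum(),'pad top centre jig',jx(p))
for n,u,v,z in [('pointer tip',435+205/5.5,220+(474-384)/5.5,.113),('mark1',435+ (203+182)/2/5.5,220+(77+117)/2/5.5,.104),('mark2',435+(225+204)/2/5.5,220+(84+126)/2/5.5,.104)]:
    print(n,jx(p3(load('s_p2.png'),u,v,z)))
held(load('w_p2.png'),O+JD*-.0009+JN*.0005 if 0 else np.array([*(O-.0009*JD+.0005*JN),.0804]),JA)
```

```text
s_abv 34 pad top centre jig (np.float64(0.09302695673905985), np.float64(8.868421400282006e-08))
s_p1 30 pad top centre jig (np.float64(0.10272842638757171), np.float64(-0.0007577428514436525))
s_p2 31 pad top centre jig (np.float64(0.10799364161080671), np.float64(0.00011240136327614218))
pointer tip (np.float64(0.15312050981951544), np.float64(-0.0005548953976895686))
mark1 (np.float64(0.14871871184363425), np.float64(-0.00012980341470903055))
mark2 (np.float64(0.16012807171514096), np.float64(0.0012130609435412193))
blade n 3032 pitch [-0.04244124  0.03536339] yaw [ 0.00767842 -0.00132216]
bar n 7356 pitch [0.00910961 0.0164632 ] heelX [0.10141888 0.10159228 0.10194707] Y [-0.01001941  0.00069609  0.01000523]
```

The pointer tip is between the marks, at about 153 mm against 149 and 160 mm. The travel estimates are about 12 mm (pointer), 13 mm (tool) and 15 mm (pad in the scene view), all inside the 7–19 mm window. I'll do a last steadiness check, then hand in.

Run:
```python
from h import *
S('a'); r.sleep(.6); s=S('b')
snap('scene','s_fin.png'); print(s['opening'],abs(s['joint_velocities']).max())
c=load('s_fin.png'); b=c['img'][220:255,435:468].astype(float); m=(b.min(2)>190); v,u=np.nonzero(m); print(jx(p3(c,u.mean()+435,v.mean()+220,.11)))
workorder.sign_off()
```

```text
a t 16.98 jigx,y [-0.0009  0.0005] z 0.0804 F along/lat/z -9.9 0.23 6.39
b t 17.57 jigx,y [-0.0009  0.0005] z 0.0804 F along/lat/z -10.04 -0.12 5.59
0.01571845070365844 0.0014471131851198974
(np.float64(0.10817947954179681), np.float64(0.000558443736993982))
the job is handed in; nothing more can be done
```

I stood the short silver runner feet-down on the ledge, with its heel about 27 mm short of the pad. I then slid it heel first against the pad and handed in at about 17.6 s, with the arm still gripping and pressing. Nothing else on the bench was touched.

- **Pad travel:** the estimates disagree by a few millimetres. The pointer gives about 12 mm, the tool position about 13 mm and the pad in the scene view about 15 mm. All are inside the 7–19 mm marks, and in the picture the pointer tip stands between them.
- **Force:** the wrist reads about 10 N along the ledge. I take about 6.5 N of that as the spring and the rest as ledge friction. That split is my estimate and was not measured separately. The downward press on the ledge is about 6 N.
- **Runner pose:** its pitch and yaw were within 0.1° of the tool, which was set to the ledge direction, and its height was right for feet on the ledge. I fitted these with the pad pixels cut out. My general fitting routine gave a wrong tilt once the pad was in view, so I did not use it.
- **Steadiness:** the tool did not move over the last 0.6 s before hand-in.

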